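# Assemble the sieve column

## Task

Build the sieve column on the steel collecting pan of the grey stand: blue sieve lowest, then yellow, then red, and the white lid on top, each sitting level and fully home in the rim below it. Leave the green sieve standing where it is; it is not needed today.

Things in the scene. Friction and masses are not known exactly. Their poses are not given: they have to be found in the camera images.
- stand: Fixed low stand: round grey foot, 74 mm diameter, 15 mm tall, carrying an open steel collecting pan of 54 mm outside and 48 mm inside diameter, whose rim is 40 mm above the table and whose floor is 21 mm below the rim. Origin on its axis at table height, z up.
- pan_rim (a point): Centre of the collecting pan's mouth, at rim height, 40 mm above the table; z up.
- sieve_blue: Loose sieve, blue frame, very fine steel mesh, 60 g. Origin: centre of its underside, z up. z 0-6 mm: steel foot, tapered from 36 to 43 mm diameter; z 6-26: frame, 54 mm outside, 48 inside, open on top. Seated, the frame rests on the rim below: origin 6 mm below that rim (20 mm above the lower sieve's origin). Grasp across the frame.
- sieve_yellow: Loose sieve, yellow frame, fine steel mesh, 60 g. Origin: centre of its underside, z up. z 0-6 mm: steel foot, tapered from 36 to 43 mm diameter; z 6-26: frame, 54 mm outside, 48 inside, open on top. Seated, the frame rests on the rim below: origin 6 mm below that rim (20 mm above the lower sieve's origin). Grasp across the frame.
- sieve_red: Loose sieve, red frame, coarse steel mesh, 60 g. Origin: centre of its underside, z up. z 0-6 mm: steel foot, tapered from 36 to 43 mm diameter; z 6-26: frame, 54 mm outside, 48 inside, open on top. Seated, the frame rests on the rim below: origin 6 mm below that rim (20 mm above the lower sieve's origin). Grasp across the frame.
- sieve_green: Loose sieve, green frame, medium steel mesh, 60 g. Origin: centre of its underside, z up. z 0-6 mm: steel foot, tapered from 36 to 43 mm diameter; z 6-26: frame, 54 mm outside, 48 inside, open on top. Seated, the frame rests on the rim below: origin 6 mm below that rim (20 mm above the lower sieve's origin). Grasp across the frame.
- sieve_lid: Loose white plastic lid with black knob, 32 mm tall, 50 g. Origin: centre of its underside, z up. z 0-6 mm: tapered foot as on the sieves (36 to 43 mm diameter); z 6-12: disc, 54 mm diameter; z 12-32: knob, 20 mm diameter (16 at its neck), to grasp from above. Seated on a sieve its origin is 20 mm above that sieve's.
Not all that is in view belongs to the job. Of the things that look like the sieve_red, the larger one is meant.

How it is judged:
At the end, for the whole second after the job is handed in: From the pan upward blue, yellow, red, lid: each origin 20 mm (+-2.5 mm) above that of the sieve below (the blue one 6 mm +-2.5 mm below the pan's rim), centred within 5 mm on the one below, tilted less than 0.08 rad, at rest; the green sieve within 15 mm of where it stood (z of sieve_blue in the frame of pan_rim between -0.0085 and -0.0035 m and horizontal distance between sieve_blue and pan_rim below 0.005 m and angle between each of sieve_blue, sieve_yellow, sieve_red, sieve_lid's own z axis and vertical below 0.08 rad and linear speed of each of sieve_blue, sieve_yellow, sieve_red, sieve_lid below 0.01 m/s and z of sieve_yellow in the frame of sieve_blue between 0.0175 and 0.0225 m and horizontal distance between sieve_yellow and sieve_blue below 0.005 m and z of sieve_red in the frame of sieve_yellow between 0.0175 and 0.0225 m and horizontal distance between sieve_red and sieve_yellow below 0.005 m and z of sieve_lid in the frame of sieve_red between 0.0175 and 0.0225 m and horizontal distance between sieve_lid and sieve_red below 0.005 m and distance of sieve_green from where it was at the start of the episode below 0.015 m); the robot touches nothing.
It fails at once if the green sieve is moved more than 15 mm or tipped (distance of sieve_green from where it was at the start of the episode above 0.015 m or angle between sieve_green's own z axis and vertical above 0.3 rad).
It also fails if it takes over 115 s, if anything falls off the work surface, if the arm or the gripper's body presses on something with over 40 N, if the wrist force passes 120 N, or if a joint passes its speed limit or range.

## Robot

A 7-joint arm with a two-finger parallel gripper is mounted at the origin on a cart in front of the work surface, level with it; the furniture and walls round the work are solid. World frame = base frame: x ahead of the robot, y to its left, z up, the work surface at z = 0. Lengths are in m, angles in rad, forces in N, time in s.
With the tool pointing down it reaches from about 0.35 to 0.9 m from the base axis. Payload 8.1 kg.
Tool frame: the origin (TCP) lies at the very end of the fingers, on their centre line; the grasp point (between the pads) lies arm.grip_point_offset behind it (arm.grip_point_offset is the distance from the TCP to the grasp point, in m); z points along the fingers, y is the line along which they close (so a half turn about z gives the same grasp; the last joint's range is limited). The gripper opens to 92 mm and grips with 3 to 60 N. Pads are 19 mm wide; open, the fingers measure 130 mm over their backs; the gripper's body (75 mm by 190 mm) begins 47 mm behind the grasp point.
Start: joints at [1.009, 0.434, 0.025, 1.573, -0.012, 1.134, -0.075], TCP at [0.277, -0.56, 0.227] pointing down, gripper open.
Joint ranges: [-2.62, 2.62], [-0.44, 2.09], [-1.27, 1.32], [0.08, 2.57], [-1.32, 4.46], [0.12, 2], [-2.74, 2.74]. Speed limits (rad/s): [2.22, 2.22, 3.01, 3.01, 3.14, 3.14, 3.14].

## Interface

Orientations are given as a rotation vector (axis times angle).
In Python, from cell import arm gives the robot as it stands. The module is installed in compiled form; this text tells all that it offers.
- The arm moves only by the shell command python3 -m creep 'ROWS' [OPENING] [FORCE]. ROWS is JSON, a list of rows, each a list of 6 numbers: the shift along the tool's x, y, z scaled (see below), then the turn, a rotation vector about the tool's x, y, z scaled (see below). A call has 1 to 20 rows; each row shifts and turns the commanded pose from where the row before left it, along the tool's axes as they then stand; what a row does not reach is not made up. The controller multiplies each number of a shift by 0.4 m and each number of a turn by 120 degrees. A row lasts 1/12 s, in which the tool goes at most 41.7 mm and 7.16 degrees, less where a joint would pass 70% of its speed; a pose out of reach is approached as far as the arm can. A call with a number of a shift or a turn outside -1 to 1 is refused whole. A call with a gripper value outside its range is refused whole. OPENING is the closure, from -1 (fully open) to 1 (shut), set as the call begins (- or left out, the last holds). The fingers move at their own pace and stop on an object; FORCE is the grip in N (left out, the last holds). Time passes only in rows, so rows that do not move let the fingers close. It gives the time, the measured TCP pose, the force, the opening and the grip force at its end, in the units of the state.
- arm.observe(): the state, without advancing time (a new reading comes with each control period).
- arm.get_image(name): name is "side" or "top"; returns a dict with "frame" (400x640x3 uint8, red, green, blue), "intrinsics" (3x3 intrinsics, pixels), "rvec" (rotation vector, rad) and "tvec" (3), from world to camera coordinates, as OpenCV has them. Camera axes: x right, y down, z forward; pixel columns grow to the right and rows downward; lengths in m; the calibration is good to about 2 mm. A picture is of the moment at which its call begins. There is no depth.
- arm.sign_off(): hands the job in; it is judged then, once.
The state is a dict: "clock": time; "joints": joint angles; "dq": joint speeds; "joint_efforts": joint torques, N m; "position": TCP position; "ee_rot": TCP orientation; "force": force on the tool from outside, world axes, zero at the start; "ft_torque": the same for the moment, N m; "width": opening from 0.0 (shut) to 1.0 (fully open); "gripper_force": force on a finger pad.
Only numpy, scipy, OpenCV 4.12 (cv2) and the standard library are available. Lean on these libraries where they do the work, as an engineer would, in place of code of your own. Each camera call takes 0.05 s, during which the arm holds its last target. There are 200 camera calls.

## Working session

There is one attempt and no reset: what is moved stays moved. The work goes in short steps, Python scripts to look and compute and a shell command to move; the robot and the scene stay as the last step left them, time stands still between calls to the robot, and variables do not carry over. Pictures are saved under pics/ and viewed, at most 14 in all, crops included, and the job is handed in when it is done.

```bash
mkdir -p pics
cat > h.py <<'E'
import numpy as np, cv2
from cell import arm
from scipy.spatial.transform import Rotation as R
def shot(n,save=None):
    d=arm.get_image(n)
    if save: cv2.imwrite('pics/'+save,cv2.cvtColor(d['frame'],cv2.COLOR_RGB2BGR))
    return d
def ray(d,u,v):
    M=R.from_rotvec(np.ravel(d['rvec'])).as_matrix(); t=np.ravel(d['tvec'])
    return -M.T@t, M.T@np.linalg.solve(np.array(d['intrinsics']),[u,v,1.])
def onz(d,u,v,z):
    c,r=ray(d,u,v); return c+r*(z-c[2])/r[2]
def proj(d,p):
    return cv2.projectPoints(np.array([p],float),np.ravel(d['rvec']),np.ravel(d['tvec']),np.array(d['intrinsics']),None)[0].ravel()
E
python3 - <<'E'
from h import *
for n in('top','side'):
    d=shot(n,n+'0.png'); print(n,ray(d,320,200),np.array(d['intrinsics'])[0,0])
s=arm.observe(); print(s); print(arm.grip_point_offset)
print(R.from_rotvec(s['ee_rot']).as_matrix().round(3))
E
```

```text
top (array([ 0.27818365, -0.02770128,  1.30863664]), array([ 0.18150465,  0.01838185, -0.98325251])) 461.930217364897
side (array([0.01037604, 0.22850856, 0.80708811]), array([ 0.55464339, -0.25297836, -0.79272156])) 379.99010111075404
{'clock': 0.1, 'joints': array([ 1.00937801,  0.4351488 ,  0.02498542,  1.57398287, -0.01158594,
        1.13402291, -0.07510761]), 'dq': array([ 0.00100667, -0.00118905,  0.00017204, -0.00149181, -0.00182816,
        0.00060603,  0.00046803]), 'joint_efforts': array([ 3.68380235e-03, -6.69120884e+01,  9.88332890e-01, -3.15141499e+01,
       -6.04493427e-02,  3.74441931e-02,  8.11340260e-05]), 'position': array([ 0.2765464 , -0.55998079,  0.22603539]), 'ee_rot': array([-3.05801058e+00, -7.13975816e-01,  7.27206807e-04]), 'force': array([-0.06953602, -0.31175265, -0.39504903]), 'ft_torque': array([-0.00175052,  0.03721557,  0.03259093]), 'gripper_force': 0.0, 'width': 1.0007796032453957}
0.0188
[[ 0.897  0.443 -0.001]
 [ 0.443 -0.897  0.001]
 [-0.    -0.001 -1.   ]]
```

View pics/top0.png

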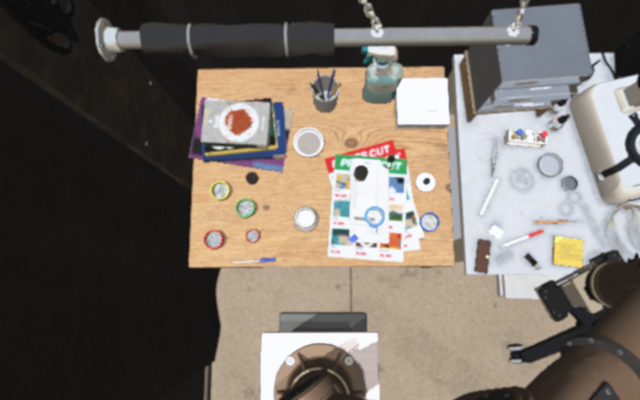

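View pics/side0.png

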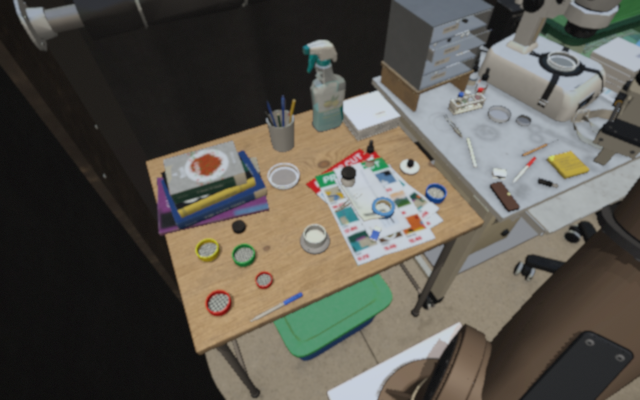

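The top view shows red at (215,239) and a smaller red at (253,236), green (246,208), yellow (220,190), stand (306,217), two blue objects at (375,217) and (430,222), and a white disc with a black knob at (426,182). I'll check the lookalikes in one close crop.

Run:
```python
import cv2,numpy as np
t=cv2.imread('pics/top0.png');s=cv2.imread('pics/side0.png')
f=lambda i,x,y,w,h:cv2.resize(i[y:y+h,x:x+w],(400,300),interpolation=cv2.INTER_CUBIC)
a=np.hstack([f(t,340,155,110,82),f(s,335,135,120,90)])
b=np.hstack([f(t,195,175,125,94),f(s,190,220,150,112)])
cv2.imwrite('pics/crop0.png',np.vstack([a,b]))
```

```text
(no output)
```

View pics/crop0.png

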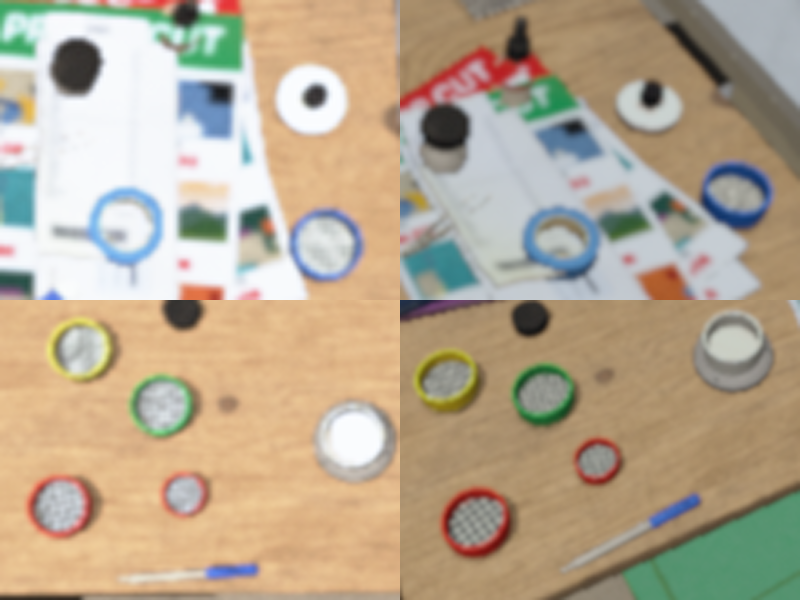

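Candidates:
- **Blue:** the dark blue mesh ring at (430,222) is the sieve. The light blue ring with no mesh at (375,217) is a tape roll.
- **Red:** the larger one at (215,239) is the target, not the small one at (253,236).
- **Lid:** the white disc with a knob at (426,182) is the lid. The jar with a black cap is at (361,173).
- **Yellow and green:** there is one of each, at (220,190) and (246,208).

The crop confirms these choices.

```bash
cat >> h.py <<'E'
HUE={'red':(0,8,120),'yellow':(22,34,120),'green':(55,80,100),'blue':(105,125,120)}
def blob(d,m,uv,rad=25):
    k=np.zeros_like(m); cv2.circle(k,(int(uv[0]),int(uv[1])),rad,255,-1); m=m&k
    ys,xs=np.nonzero(m)
    h=cv2.convexHull(np.c_[xs,ys].astype(np.float32)); M=cv2.moments(h)
    return np.array([M['m10'],M['m01']])/M['m00'], cv2.contourArea(h), h
def mask(d,c):
    H=cv2.cvtColor(d['frame'],cv2.COLOR_RGB2HSV); lo,hi,s=HUE[c]
    m=cv2.inRange(H,(lo,s,50),(hi,255,255))
    if c=='red': m|=cv2.inRange(H,(172,s,50),(180,255,255))
    return m
def sieve(c,uv,z,views=('top','side'),rad=16):
    out=[]
    for n,p in zip(views,uv):
        d=shot(n); b,a,h=blob(d,mask(d,c),p,rad); P=onz(d,*b,z)
        ar=2*np.sqrt(a/np.pi)*np.linalg.norm(ray(d,*b)[0]-P)/np.array(d['intrinsics'])[0,0]
        out.append(P[:2]); print(c,n,b.round(1),P.round(4),'eqdiam',ar.round(4))
    return np.mean(out,0)
E
python3 - <<'E'
from h import *
sieve('red',[(215,239),(218,302)],.016)
sieve('yellow',[(220,190),(207,250)],.016)
sieve('green',[(246,208),(244,256)],.016)
sieve('blue',[(430,222),(436,194)],.016)
# lid: white disc; stand
for n,p,q in(('top',(426,182),(306,217)),('side',(410,167),(315,238))):
    d=shot(n); H=cv2.cvtColor(d['frame'],cv2.COLOR_RGB2HSV)
    w=cv2.inRange(H,(0,0,150),(180,60,255)); b,a,h=blob(d,w,p,14); print('lid',n,b,a,onz(d,*b,.009).round(4))
    g=cv2.inRange(H,(0,0,60),(180,55,255)); b,a,h=blob(d,g,q,19); print('stand',n,b,a,onz(d,*b,.0075).round(4), h[:,0].min(0),h[:,0].max(0))
    cv2.imwrite(f'pics/st_{n}.png',np.hstack([cv2.resize(x[q[1]-25:q[1]+25,q[0]-25:q[0]+25],(390,390),interpolation=cv2.INTER_NEAREST) for x in(cv2.cvtColor(d['frame'],cv2.COLOR_RGB2BGR),cv2.cvtColor(g,cv2.COLOR_GRAY2BGR))]))
E
```

```text
red top [213.3 239.2] [0.4061 0.2971 0.016 ] eqdiam 0.0566
red side [218.1 302.5] [0.4055 0.2966 0.016 ] eqdiam 0.0599
yellow top [219.6 190.1] [0.5472 0.2843 0.016 ] eqdiam 0.0559
yellow side [207.2 249.4] [0.5462 0.283  0.016 ] eqdiam 0.0599
green top [249.7 214.3] [0.4765 0.1961 0.016 ] eqdiam 0.004
green side [243.4 254.7] [0.4948 0.2092 0.016 ] eqdiam 0.0523h.py:20: RuntimeWarning: invalid value encountered in divide
  return np.array([M['m10'],M['m01']])/M['m00'], cv2.contourArea(h), h
Traceback (most recent call last):
  File "h.py", line 29, in sieve
    d=shot(n); b,a,h=blob(d,mask(d,c),p,rad); P=onz(d,*b,z)
                     ~~~~^^^^^^^^^^^^^^^^^^^
  File "h.py", line 20, in blob
    return np.array([M['m10'],M['m01']])/M['m00'], cv2.contourArea(h), h
                                                   ~~~~~~~~~~~~~~~^^^
cv2.error: OpenCV(4.12.0) /io/opencv/modules/imgproc/src/shapedescr.cpp:315: error: (-215:Assertion failed) npoints >= 0 && (depth == CV_32F || depth == CV_32S) in function 'contourArea'
```

Red and yellow agree across both views to about 1 mm. The blue and green masks need looser limits.

```bash
sed -i "s/'green':(55,80,100),'blue':(105,125,120)/'green':(45,85,80),'blue':(100,130,70)/" h.py
cat > run.py <<'E'
from h import *
sieve('green',[(246,208),(244,256)],.016)
sieve('blue',[(430,222),(436,194)],.016)
ims=[]
for n,p,q in(('top',(426,182),(306,217)),('side',(410,167),(315,238))):
    d=shot(n); H=cv2.cvtColor(d['frame'],cv2.COLOR_RGB2HSV)
    print(H[200,430],H[222,421:440,:].tolist() if n=='top' else '')
    w=cv2.inRange(H,(0,0,150),(180,60,255)); b,a,h=blob(d,w,p,14); print('lid',n,b,a,onz(d,*b,.009).round(4))
    g=cv2.inRange(H,(0,0,60),(180,55,255)); b,a,h=blob(d,g,q,19); print('stand',n,b,a,onz(d,*b,.0075).round(4), h[:,0].min(0),h[:,0].max(0))
    ims.append(np.hstack([cv2.resize(x[r[1]-25:r[1]+25,r[0]-25:r[0]+25],(260,260),interpolation=cv2.INTER_NEAREST) for x,r in((cv2.cvtColor(d['frame'],cv2.COLOR_RGB2BGR),q),(cv2.cvtColor(g,cv2.COLOR_GRAY2BGR),q),(cv2.cvtColor(w,cv2.COLOR_GRAY2BGR),p))]))
cv2.imwrite('pics/st.png',np.vstack(ims))
E
python3 run.py
```

```text
green top [244.9 207.7] [0.4956 0.2101 0.016 ] eqdiam 0.0526
green side [243.2 254.7] [0.4949 0.2096 0.016 ] eqdiam 0.0547
blue top [429.  221.5] [ 0.4537 -0.3101  0.016 ] eqdiam 0.0519
blue side [435.4 192.9] [ 0.4523 -0.3105  0.016 ] eqdiam 0.0533
[ 16  96 225] [[109, 88, 215], [106, 38, 221], [93, 10, 219], [80, 7, 215], [80, 7, 213], [84, 6, 211], [85, 7, 214], [85, 7, 219], [90, 5, 223], [83, 5, 226], [83, 5, 226], [84, 6, 220], [78, 6, 214], [75, 7, 210], [77, 8, 211], [94, 11, 193], [109, 55, 171], [111, 104, 174], [120, 43, 172]]
lid top [425.14870094 181.73355445] 301.5 [ 0.5698 -0.3055  0.009 ]
stand top [305.16243834 218.85130374] 473.0 [0.464  0.039  0.0075] [293. 207.] [317. 231.]
[109 148 112] 
lid side [407.57828696 168.04255319] 305.5 [ 0.5644 -0.2979  0.009 ]
stand side [314.41773103 238.8442274 ] 665.5 [0.4667 0.0372 0.0075] [300. 224.] [329. 253.]
```

View pics/st.png

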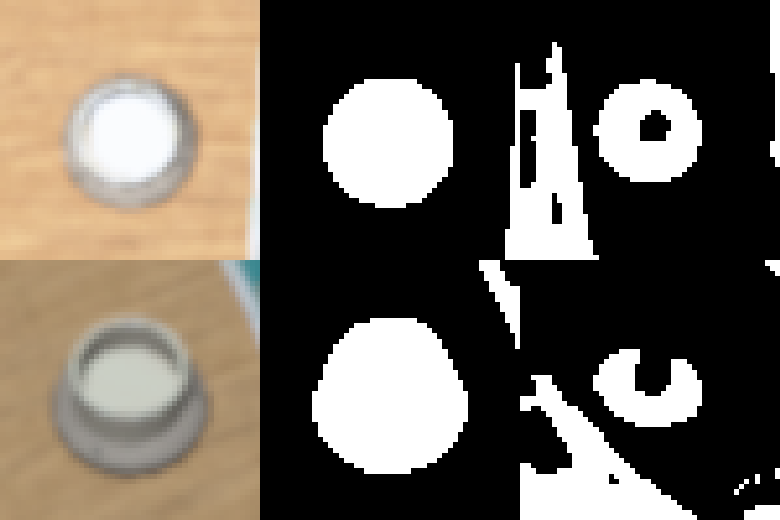

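The stand mask in the top view is clean: foot disc centre at (305,219), rim visible around (315,234) in the side view. The lid's side mask is notched by its knob, so I'll cross-check with the knob itself and the projected outlines.

Run:
```python
from h import *
th=np.linspace(0,6.28,60)
def ext(d,c,r,z):
    q=np.array([proj(d,[c[0]+r*np.cos(t),c[1]+r*np.sin(t),z]) for t in th]); return q.min(0).round(1),q.max(0).round(1)
for n,p in(('top',(426,182)),('side',(410,165))):
    d=shot(n); H=cv2.cvtColor(d['frame'],cv2.COLOR_RGB2HSV)
    k=cv2.inRange(H,(0,0,0),(180,255,110)); b,a,h=blob(d,k,p,9); print('knob',n,b,a,onz(d,*b,.022).round(4),h[:,0].min(0),h[:,0].max(0))
    print('rim',ext(d,(.464,.039),.027,.04),'foot',ext(d,(.464,.039),.037,.0),ext(d,(.464,.039),.037,.015))
    print('lid disc',ext(d,(.5698,-.3055),.027,.012),ext(d,(.5698,-.3055),.027,.006))
    w=cv2.inRange(H,(0,0,150),(180,60,255)); b,a,h=blob(d,w,p,15); print('meas lid',h[:,0].min(0),h[:,0].max(0))
d=shot('top'); H=cv2.cvtColor(d['frame'],cv2.COLOR_RGB2HSV)
g=cv2.inRange(H,(0,0,235),(180,60,255)); b,a,h=blob(d,g,(306,217),19); print('floor',b,a,onz(d,*b,.019))
```

```text
knob top [426.05747126 180.94252874] 14.5 [ 0.5692 -0.3054  0.022 ] [424. 179.] [428. 183.]
rim (array([294.8, 207.6]), array([314.3, 226.9])) foot (array([292.4, 206.5]), array([318.2, 232.1])) (array([292. , 205.6]), array([318.1, 231.5]))
lid disc (array([415.9, 172.3]), array([434.8, 190.7])) (array([415.5, 172.8]), array([434.4, 191.2]))
meas lid [415. 172.] [435. 191.]
knob side [410.08333333 162.65625   ] 32.0 [ 0.5695 -0.307   0.022 ] [407. 159.] [413. 166.]
rim (array([302.6, 223.4]), array([325.2, 242.5])) foot (array([299.3, 229. ]), array([329.3, 254.7])) (array([299. , 225.7]), array([329.3, 251.6]))
lid disc (array([399.4, 158.3]), array([418.6, 172.3])) (array([399. , 159.7]), array([418.2, 173.7]))
meas lid [397. 159.] [419. 177.]
floor [305.30166667 218.0425    ] 200.0 [0.46470691 0.03798021 0.019     ]
```

Lid is at (0.5695, -0.306), stand at (0.4645, 0.0385), blue at (0.453, -0.310), all consistent across views. First: align the tool with the world axes and go above blue.

```bash
python3 -m creep '[[0,0,0,0,0,0.0438],[0,0,0,0,0,0.0438],[0,0,0,0,0,0.0438],[0,0,0,0,0,0.0438],[0,0,0,0,0,0.0438],[0.055,-0.078,0,0,0,0],[0.055,-0.078,0,0,0,0],[0.055,-0.078,0,0,0,0],[0.055,-0.078,0,0,0,0],[0.055,-0.078,0,0,0,0],[0.055,-0.078,0,0,0,0],[0.055,-0.078,0,0,0,0],[0.055,-0.078,0,0,0,0],[0,0,0,0,0,0]]' -1 20
cat > st.py <<'E'
import sys
from h import *
s=arm.observe(); p=s['position']; M=R.from_rotvec(s['ee_rot']).as_matrix()
print('t',round(s['clock'],2),p.round(4),M.round(3).tolist(),'F',s['force'].round(1),'w',round(s['width'],3),'gf',round(s['gripper_force'],1))
if len(sys.argv)>3: print('shift units',(M.T@(np.array(sys.argv[1:4],float)-p)/.4).round(4))
T=np.diag([1.,-1,-1]); print('turn units',((R.from_matrix(M.T@T)).as_rotvec(degrees=True)/120).round(4))
E
python3 st.py .453 -.3103 .002
```

```text
clock: 2.07
position: [0.4582, -0.3026, 0.2269]
ee_rot: [-3.138, -0.017, -0.005]
force: [0.4, 1.5, 0.6]
width: 1.002
gripper_force: 0.0
t 2.07 [ 0.4582 -0.3026  0.2269] [[1.0, 0.011, 0.003], [0.011, -1.0, 0.004], [0.003, -0.004, -1.0]] F [0.4 1.5 0.6] w 1.002 gf 0.0
shift units [-0.0148  0.0211  0.5622]
turn units [-0.0017 -0.0014  0.0052]
```

```bash
python3 -m creep '[[0,0,0.09,0,0,0.005],[0,0,0.09,0,0,0],[0,0,0.09,0,0,0],[0,0,0.05,0,0,0],[0,0,0,0,0,0],[0,0,0,0,0,0],[0,0,0,0,0,0]]' >/dev/null; python3 st.py .453 -.3103 .002
```

```text
t 2.65 [ 0.4536 -0.3115  0.1002] [[1.0, -0.011, 0.002], [-0.011, -1.0, -0.001], [0.002, 0.001, -1.0]] F [-0.4  0.1 -0.1] w 1.003 gf 0.0
shift units [-0.002  -0.0032  0.2454]
turn units [ 0.0005 -0.0008 -0.0051]
```

```bash
python3 -m creep '[[-0.002,-0.003,0.06,0,0,-0.005],[0,0,0.06,0,0,0],[0,0,0.06,0,0,0],[0,0,0.04,0,0,0],[0,0,0.02,0,0,0],[0,0,0,0,0,0],[0,0,0,0,0,0],[0,0,0,0,0,0]]' >/dev/null; python3 st.py .453 -.3103 .002
```

```text
t 3.32 [ 0.4531 -0.3102  0.0042] [[1.0, 0.0, 0.002], [0.0, -1.0, -0.001], [0.002, 0.001, -1.0]] F [-0.1  1.3  1.4] w 1.001 gf 0.0
shift units [-0.0002  0.0002  0.0055]
turn units [ 0.0006 -0.001   0.    ]
```

```bash
python3 -m creep '[[0,0,0.004,0,0,0],[0,0,0,0,0,0],[0,0,0,0,0,0],[0,0,0,0,0,0],[0,0,0,0,0,0],[0,0,0,0,0,0],[0,0,0,0,0,0],[0,0,0,0,0,0],[0,0,0,0,0,0],[0,0,0,0,0,0],[0,0,0,0,0,0],[0,0,0,0,0,0]]' 1 20 >/dev/null; python3 st.py
```

```text
t 4.32 [ 0.452  -0.3096  0.0012] [[1.0, 0.0, 0.0], [0.0, -1.0, -0.0], [0.0, 0.0, -1.0]] F [ 0. -0.  1.] w 0.587 gf 20.0
turn units [ 0. -0.  0.]
```

Grasped: opening 0.587 is 54 mm, matching the frame. Lift and carry to the stand.

```bash
python3 -m creep '[[0,0,-0.06,0,0,0],[0,0,-0.08,0,0,0],[0,0,-0.09,0,0,0],[0,0,-0.09,0,0,0],[0.003,-0.07,0,0,0,0],[0.003,-0.08,0,0,0,0],[0.003,-0.08,0,0,0,0],[0.003,-0.08,0,0,0,0],[0.003,-0.08,0,0,0,0],[0.003,-0.08,0,0,0,0],[0.003,-0.08,0,0,0,0],[0.003,-0.08,0,0,0,0],[0.003,-0.08,0,0,0,0],[0,-0.08,0,0,0,0],[0,-0.08,0,0,0,0],[0,0,0,0,0,0],[0,0,0,0,0,0],[0,0,0,0,0,0],[0,0,0,0,0,0]]' >/dev/null; python3 st.py .4635 .0385 .0352
```

```text
t 5.9 [0.4626 0.0371 0.129 ] [[1.0, -0.002, -0.0], [-0.002, -1.0, -0.001], [-0.0, 0.001, -1.0]] F [-0.4 -0.6 -2.1] w 0.586 gf 20.0
shift units [ 0.0022 -0.0037  0.2345]
turn units [ 0.0003  0.0002 -0.0008]
```

```bash
python3 -m creep '[[0.002,-0.004,0.05,0,0,-0.001],[0,0,0.06,0,0,0],[0,0,0.05,0,0,0],[0,0,0.03,0,0,0],[0,0,0,0,0,0],[0,0,0,0,0,0],[0,0,0,0,0,0]]' >/dev/null; python3 st.py .4635 .0385 .0352;python3 - <<'E'
from h import *
d=shot('side'); f=cv2.cvtColor(d['frame'],cv2.COLOR_RGB2BGR)
cv2.imwrite('pics/p1.png',cv2.resize(f[170:280,250:390],(700,550),interpolation=cv2.INTER_CUBIC))
E
```

```text
t 6.48 [0.4641 0.0393 0.0538] [[1.0, 0.001, 0.001], [0.001, -1.0, -0.0], [0.001, 0.0, -1.0]] F [-0.3  0.4 -0.1] w 0.586 gf 20.0
shift units [-0.0015  0.0021  0.0465]
turn units [ 0.0001 -0.0004  0.0004]
```

View pics/p1.png

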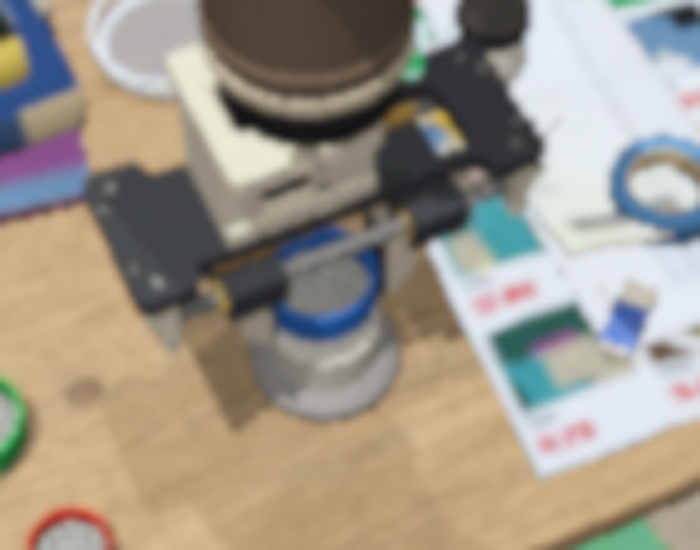

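Blue is held level, centred over the pan at about (325,290) in the crop, with the stand foot below it. Lowering it home.

```bash
python3 -m creep '[[-0.001,0.001,0.01,0,0,0],[0,0,0.01,0,0,0],[0,0,0.01,0,0,0],[0,0,0.008,0,0,0],[0,0,0.006,0,0,0],[0,0,0.004,0,0,0],[0,0,0,0,0,0],[0,0,0,0,0,0],[0,0,0,0,0,0]]' >/dev/null; python3 st.py .4635 .0385 .0352
```

```text
t 7.28 [0.4639 0.0385 0.0345] [[1.0, 0.001, 0.001], [0.001, -1.0, -0.001], [0.001, 0.001, -1.0]] F [-1.6 -4.9 13. ] w 0.589 gf 20.0
shift units [-0.0009  0.     -0.0018]
turn units [ 0.0005 -0.0006  0.0004]
```

Contact is at the seated height. Release, lift, and head towards yellow.

```bash
python3 -m creep '[[0,0,0,0,0,0],[0,0,0,0,0,0],[0,0,0,0,0,0],[0,0,0,0,0,0],[0,0,-0.04,0,0,0],[0,0,-0.08,0,0,0],[0,0,-0.09,0,0,0],[0,0,-0.09,0,0,0],[0.026,-0.08,0,0,0,0],[0.026,-0.08,0,0,0,0],[0.026,-0.08,0,0,0,0],[0.026,-0.08,0,0,0,0],[0.026,-0.08,0,0,0,0],[0.026,-0.07,0,0,0,0],[0.026,-0.07,0,0,0,0],[0.026,-0.07,0,0,0,0],[0,0,0,0,0,0],[0,0,0,0,0,0],[0,0,0,0,0,0],[0,0,0,0,0,0]]' -1 >/dev/null; python3 st.py .5467 .2837 .002
python3 - <<'E'
from h import *
d=shot('top'); u=proj(d,[.464,.0385,.05]); e=shot('side'); v=proj(e,[.464,.0385,.05]); print(u,v)
sieve('blue',[u,v],.05)
f=lambda d,u:cv2.resize(cv2.cvtColor(d['frame'],cv2.COLOR_RGB2BGR)[int(u[1])-30:int(u[1])+30,int(u[0])-40:int(u[0])+40],(400,300),interpolation=cv2.INTER_CUBIC)
cv2.imwrite('pics/p2.png',np.hstack([f(d,u),f(e,v)]))
E
```

```text
t 8.95 [0.5456 0.2823 0.1536] [[1.0, 0.001, -0.001], [0.001, -1.0, -0.001], [-0.001, 0.001, -1.0]] F [-0.7  0.6  0.2] w 1.003 gf 0.0
shift units [ 0.0029 -0.0038  0.379 ]
turn units [0.0005 0.0003 0.0005]
[304.54543165 216.68860362] [314.0139802 230.4430452]
blue top [304.7 216.4] [0.4648 0.0382 0.05  ] eqdiam 0.0514
blue side [314.1 230.6] [0.4636 0.0385 0.05  ] eqdiam 0.0524
```

View pics/p2.png

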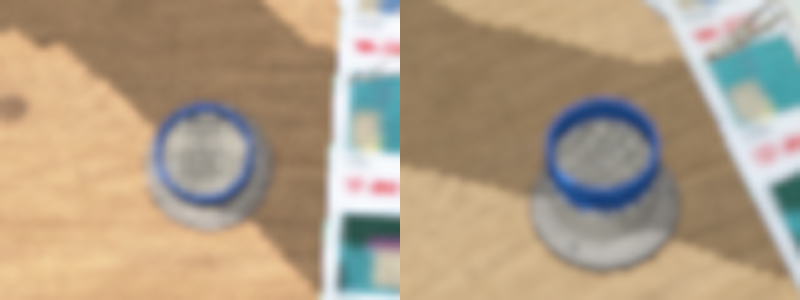

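Blue sits level in the pan rim, centred at (0.464, 0.0384); both views agree. Now yellow.

```bash
python3 -m creep '[[0.003,-0.004,0.07,0,0,0],[0,0,0.09,0,0,0],[0,0,0.09,0,0,0],[0,0,0.06,0,0,0],[0,0,0,0,0,0],[0,0,0,0,0,0],[0,0,0,0,0,0]]' >/dev/null; python3 st.py .5467 .2837 .002
```

```text
t 9.73 [0.5481 0.2858 0.0316] [[1.0, 0.002, 0.002], [0.002, -1.0, 0.001], [0.002, -0.001, -1.0]] F [0.5 1.2 0.2] w 1.001 gf 0.0
shift units [-0.0036  0.0054  0.0739]
turn units [-0.0005 -0.0009  0.0009]
```

```bash
python3 -m creep '[[-0.002,0.003,0.03,0,0,0],[0,0,0.03,0,0,0],[0,0,0.014,0,0,0],[0,0,0,0,0,0],[0,0,0,0,0,0],[0,0,0,0,0,0],[0,0,0,0,0,0]]' >/dev/null; python3 st.py .5467 .2837 .002
```

```text
t 10.32 [5.463e-01 2.841e-01 4.000e-04] [[1.0, 0.002, 0.0], [0.002, -1.0, -0.0], [0.0, 0.0, -1.0]] F [-0.5 -1.9  4.7] w 1.0 gf 2.3
shift units [ 0.001  0.001 -0.004]
turn units [ 0.0001 -0.      0.001 ]
```

```bash
python3 -m creep '[[0,0,0,0,0,0],[0,0,0,0,0,0],[0,0,0,0,0,0],[0,0,0,0,0,0],[0,0,0,0,0,0],[0,0,0,0,0,0],[0,0,0,0,0,0],[0,0,0,0,0,0],[0,0,0,0,0,0],[0,0,0,0,0,0]]' 1 20 >/dev/null; python3 st.py .5467 .2837 .002
```

```text
t 11.15 [5.464e-01 2.843e-01 4.000e-04] [[1.0, 0.002, 0.0], [0.002, -1.0, 0.0], [0.0, -0.0, -1.0]] F [-0.5  0.1  6. ] w 0.582 gf 20.8
shift units [ 0.0008  0.0015 -0.0039]
turn units [-0.0001 -0.0002  0.001 ]
```

```bash
python3 -m creep '[[0,0,-0.06,0,0,0],[0,0,-0.08,0,0,0],[0,0,-0.09,0,0,0],[0,0,-0.09,0,0,0],[0,0,-0.06,0,0,0],[-0.023,0.065,0,0,0,0],[-0.026,0.08,0,0,0,0],[-0.026,0.08,0,0,0,0],[-0.026,0.08,0,0,0,0],[-0.026,0.08,0,0,0,0],[-0.026,0.08,0,0,0,0],[-0.026,0.08,0,0,0,0],[-0.026,0.07,0,0,0,0],[0,0,0,0,0,0],[0,0,0,0,0,0],[0,0,0,0,0,0],[0,0,0,0,0,0],[0,0,0,0,0,0]]' >/dev/null; python3 st.py .4637 .0384 .0544
```

```text
t 12.65 [0.465  0.0393 0.1522] [[1.0, 0.004, -0.0], [0.004, -1.0, 0.0], [-0.0, -0.0, -1.0]] F [ 0.2  0.3 -0.1] w 0.579 gf 20.0
shift units [-0.0031  0.0023  0.2444]
turn units [-0.0002  0.0001  0.002 ]
```

```bash
python3 -m creep '[[-0.002,0.002,0.05,0,0,0],[0,0,0.07,0,0,0],[0,0,0.05,0,0,0],[0,0,0.025,0,0,0],[0,0,0,0,0,0],[0,0,0,0,0,0],[0,0,0,0,0,0],[0,0,0,0,0,0]]' >/dev/null; python3 st.py .4637 .0384 .0544
```

```text
t 13.32 [0.4648 0.0376 0.0752] [[1.0, 0.003, 0.002], [0.003, -1.0, 0.0], [0.002, -0.0, -1.0]] F [ 0.8  0.7 -0.8] w 0.576 gf 20.0
shift units [-0.0028 -0.002   0.052 ]
turn units [-0.0001 -0.0008  0.0012]
```

The opening drifts slightly (0.582 to 0.576), so I'll look before inserting.

Run:
```python
from h import *
d=shot('side'); v=proj(d,[.4645,.038,.08]);u0=int(v[0]);v0=int(v[1])
print(v)
sieve('yellow',[v],.0912,views=('side',),rad=20)
f=cv2.cvtColor(d['frame'],cv2.COLOR_RGB2BGR)
cv2.imwrite('pics/p3.png',cv2.resize(f[v0-35:v0+45,u0-50:u0+50],(750,600),interpolation=cv2.INTER_CUBIC))
```

```text
[313.82589665 223.0996259 ]
yellow side [314.9 220.5] [0.4631 0.0357 0.0912] eqdiam 0.052
```

View pics/p3.png

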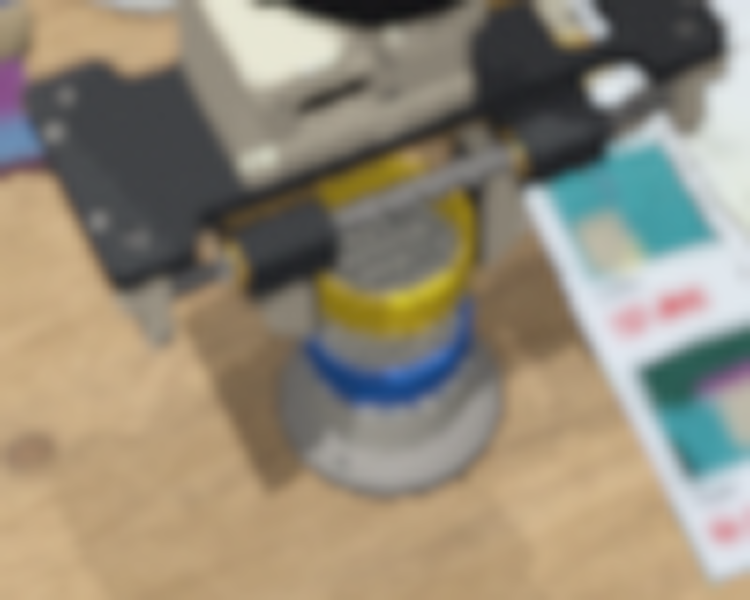

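Yellow is held nearly level at crop (395,255) over blue's rim at (390,350). Insert slowly.

```bash
python3 -m creep '[[-0.0015,-0.001,0.01,0,0,0],[0,0,0.01,0,0,0],[0,0,0.01,0,0,0],[0,0,0.008,0,0,0],[0,0,0.007,0,0,0],[0,0,0.005,0,0,0],[0,0,0.003,0,0,0],[0,0,0,0,0,0],[0,0,0,0,0,0]]' >/dev/null; python3 st.py .4637 .0384 .0544
```

```text
t 14.17 [0.4643 0.038  0.0539] [[1.0, 0.002, 0.002], [0.002, -1.0, 0.0], [0.002, -0.0, -1.0]] F [-1.4  1.1 13.9] w 0.582 gf 20.0
shift units [-0.0016 -0.001  -0.0013]
turn units [-0.0002 -0.0009  0.001 ]
```

```bash
python3 -m creep '[[0,0,0,0,0,0],[0,0,0,0,0,0],[0,0,0,0,0,0],[0,0,0,0,0,0],[0,0,-0.04,0,0,0],[0,0,-0.08,0,0,0],[0,0,-0.09,0,0,0],[0,0,-0.07,0,0,0],[-0.018,-0.08,0,0,0,0],[-0.018,-0.08,0,0,0,0],[-0.018,-0.08,0,0,0,0],[-0.018,-0.08,0,0,0,0],[-0.018,-0.08,0,0,0,0],[-0.018,-0.08,0,0,0,0],[-0.018,-0.08,0,0,0,0],[-0.018,-0.087,0,0,0,0],[0,0,0,0,0,0],[0,0,0,0,0,0],[0,0,0,0,0,0],[0,0,0,0,0,0]]' -1 >/dev/null
python3 - <<'E'
from h import *
d=shot('top'); u=proj(d,[.464,.0385,.07]); e=shot('side'); v=proj(e,[.464,.0385,.07]); print(u,v)
sieve('yellow',[u,v],.07)
f=lambda d,u:cv2.resize(cv2.cvtColor(d['frame'],cv2.COLOR_RGB2BGR)[int(u[1])-30:int(u[1])+30,int(u[0])-40:int(u[0])+40],(400,300),interpolation=cv2.INTER_CUBIC)
cv2.imwrite('pics/p4.png',np.hstack([f(d,u),f(e,v)]))
E
python3 st.py .4058 .2968 .002
```

```text
[304.16216171 215.61303072] [313.81944092 225.75008019]
yellow top [303.5 215. ] [0.4656 0.0404 0.07  ] eqdiam 0.0504
yellow side [314.  225.5] [0.4645 0.0377 0.07  ] eqdiam 0.054
t 16.03 [0.4056 0.2953 0.1651] [[1.0, 0.0, 0.0], [0.0, -1.0, -0.0], [0.0, 0.0, -1.0]] F [-0.1  0.3  0.8] w 1.002 gf 0.0
shift units [ 3.000e-04 -3.900e-03  4.078e-01]
turn units [ 0.0001 -0.0001  0.0002]
```

View pics/p4.png

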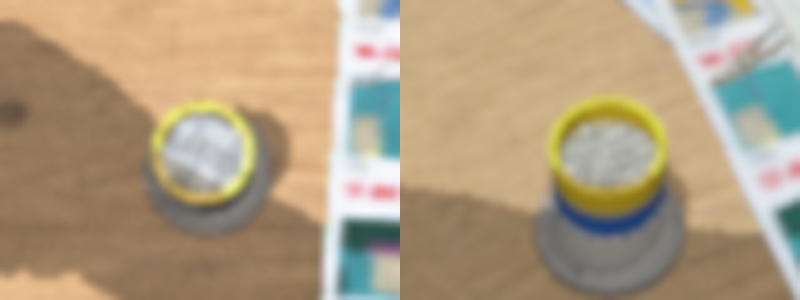

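Yellow sits flush and level on blue. Now red.

```bash
python3 -m creep '[[0,-0.004,0.07,0,0,0],[0,0,0.09,0,0,0],[0,0,0.09,0,0,0],[0,0,0.07,0,0,0],[0,0,0.02,0,0,0],[0,0,0,0,0,0],[0,0,0,0,0,0],[0,0,0,0,0,0]]' >/dev/null; python3 st.py .4058 .2968 .002
```

```text
t 16.7 [0.4063 0.2987 0.0308] [[1.0, 0.002, 0.002], [0.002, -1.0, 0.002], [0.002, -0.002, -1.0]] F [ 0.6  0.4 -0. ] w 1.001 gf 0.0
shift units [-0.0014  0.0048  0.072 ]
turn units [-0.0008 -0.001   0.0009]
```

```bash
python3 -m creep '[[-0.001,0.002,0.03,0,0,0],[0,0,0.03,0,0,0],[0,0,0.009,0,0,0],[0,0,0,0,0,0],[0,0,0,0,0,0],[0,0,0,0,0,0],[0,0,0,0,0,0]]' >/dev/null; python3 st.py .4058 .2968 .002
```

```text
t 17.28 [0.4053 0.2975 0.0023] [[1.0, 0.002, 0.001], [0.002, -1.0, 0.001], [0.001, -0.001, -1.0]] F [ 0.1  0.4 -0.7] w 1.0 gf 0.0
shift units [0.0013 0.0018 0.0009]
turn units [-0.0004 -0.0005  0.001 ]
```

```bash
python3 -m creep '[[0,0,0,0,0,0],[0,0,0,0,0,0],[0,0,0,0,0,0],[0,0,0,0,0,0],[0,0,0,0,0,0],[0,0,0,0,0,0],[0,0,0,0,0,0],[0,0,0,0,0,0],[0,0,0,0,0,0],[0,0,0,0,0,0]]' 1 20 >/dev/null; python3 st.py .4058 .2968 .002
```

```text
t 18.12 [0.4048 0.2971 0.0015] [[1.0, 0.002, -0.0], [0.002, -1.0, -0.0], [-0.0, 0.0, -1.0]] F [-0.8  0.1 -1. ] w 0.585 gf 20.0
shift units [ 0.0025  0.0007 -0.0013]
turn units [0.    0.    0.001]
```

```bash
python3 -m creep '[[0,0,-0.06,0,0,0],[0,0,-0.08,0,0,0],[0,0,-0.09,0,0,0],[0,0,-0.09,0,0,0],[0,0,-0.08,0,0,0],[0.016,0.07,0,0,0,0],[0.019,0.08,0,0,0,0],[0.019,0.08,0,0,0,0],[0.019,0.08,0,0,0,0],[0.019,0.08,0,0,0,0],[0.019,0.08,0,0,0,0],[0.019,0.09,0,0,0,0],[0.017,0.086,0,0,0,0],[0,0,0,0,0,0],[0,0,0,0,0,0],[0,0,0,0,0,0],[0,0,0,0,0,0],[0,0,0,0,0,0],[0,0,0,0,0,0]]' >/dev/null; python3 st.py .4635 .0387 .0755
```

```text
t 19.7 [0.464  0.04   0.1615] [[1.0, 0.004, -0.0], [0.004, -1.0, 0.0], [-0.0, -0.0, -1.0]] F [ 0.7  0.1 -1. ] w 0.589 gf 20.0
shift units [-0.0012  0.0032  0.215 ]
turn units [-0.0001  0.0001  0.002 ]
```

```bash
python3 -m creep '[[0,0.002,0.05,0,0,0],[0,0,0.06,0,0,0],[0,0,0.04,0,0,0],[0,0,0.015,0,0,0],[0,0,0,0,0,0],[0,0,0,0,0,0],[0,0,0,0,0,0],[0,0,0,0,0,0]]' >/dev/null; python3 st.py .4635 .0387 .0755
```

```text
t 20.37 [0.465  0.0383 0.0965] [[1.0, 0.002, 0.002], [0.002, -1.0, 0.0], [0.002, -0.0, -1.0]] F [-0.2 -0.2 -1.3] w 0.586 gf 20.0
shift units [-0.0038 -0.0011  0.0526]
turn units [-0.0001 -0.0009  0.0011]
```

```bash
python3 -m creep '[[-0.002,-0.0005,0.01,0,0,0],[0,0,0.01,0,0,0],[0,0,0.01,0,0,0],[0,0,0.008,0,0,0],[0,0,0.007,0,0,0],[0,0,0.005,0,0,0],[0,0,0.003,0,0,0],[0,0,0,0,0,0],[0,0,0,0,0,0]]' >/dev/null; python3 st.py .4635 .0387 .0755
```

```text
t 21.12 [0.4634 0.0382 0.075 ] [[1.0, 0.002, 0.0], [0.002, -1.0, -0.0], [0.0, 0.0, -1.0]] F [-4.9 -1.5 14.7] w 0.587 gf 20.0
shift units [ 0.0003 -0.0012 -0.0012]
turn units [ 0.0001 -0.0001  0.001 ]
```

```bash
python3 -m creep '[[0,0,0,0,0,0],[0,0,0,0,0,0],[0,0,0,0,0,0],[0,0,0,0,0,0],[0,0,-0.04,0,0,0],[0,0,-0.08,0,0,0],[0,0,-0.09,0,0,0],[0,0,-0.07,0,0,0],[0.024,0.079,0,0,0,0],[0.024,0.079,0,0,0,0],[0.024,0.079,0,0,0,0],[0.024,0.079,0,0,0,0],[0.024,0.079,0,0,0,0],[0.024,0.079,0,0,0,0],[0.024,0.079,0,0,0,0],[0.024,0.079,0,0,0,0],[0.024,0.079,0,0,0,0],[0.024,0.079,0,0,0,0],[0.024,0.071,0,0,0,0]]' -1 >/dev/null; python3 -m creep '[[0,0,0,0,0,0],[0,0,0,0,0,0],[0,0,0,0,0,0],[0,0,0,0,0,0]]' >/dev/null
python3 - <<'E'
from h import *
d=shot('top'); u=proj(d,[.464,.0385,.09]); e=shot('side'); v=proj(e,[.464,.0385,.09]); print(u,v)
sieve('red',[u,v],.09)
f=lambda d,u:cv2.resize(cv2.cvtColor(d['frame'],cv2.COLOR_RGB2BGR)[int(u[1])-30:int(u[1])+30,int(u[0])-40:int(u[0])+40],(400,300),interpolation=cv2.INTER_CUBIC)
cv2.imwrite('pics/p5.png',np.hstack([f(d,u),f(e,v)]))
E
python3 st.py .5695 -.306 .015
```

```text
[303.76665179 214.50310865] [313.61778229 220.88537137]
red top [303.9 214.2] [0.4649 0.0382 0.09  ] eqdiam 0.0528
red side [313.8 220.4] [0.465  0.0375 0.09  ] eqdiam 0.0517
t 23.23 [ 0.5698 -0.3049  0.1866] [[1.0, 0.003, 0.0], [0.003, -1.0, 0.0], [0.0, -0.0, -1.0]] F [0.4 0.1 0.1] w 1.001 gf 0.0
shift units [-0.001   0.0028  0.429 ]
turn units [-0.0001 -0.0001  0.0017]
```

View pics/p5.png

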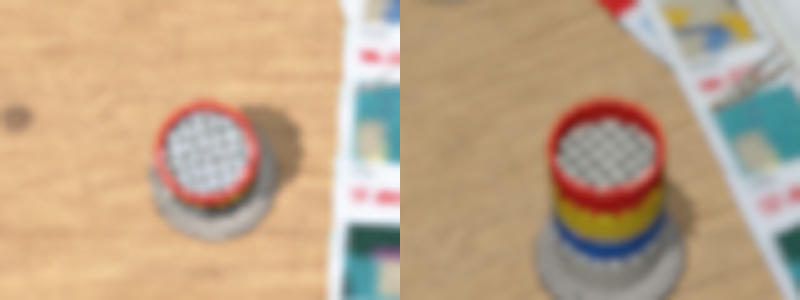

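Red is level and flush on the column at (0.465, 0.038). Now the lid, with finger tips kept above the disc top (z > 12 mm).

```bash
python3 -m creep '[[0,0.003,0.07,0,0,0],[0,0,0.09,0,0,0],[0,0,0.09,0,0,0],[0,0,0.07,0,0,0],[0,0,0.03,0,0,0],[0,0,0,0,0,0],[0,0,0,0,0,0],[0,0,0,0,0,0],[0,0,0,0,0,0]]' >/dev/null; python3 st.py .5695 -.306 .0155
```

```text
t 23.98 [ 0.5712 -0.3078  0.0486] [[1.0, 0.002, 0.003], [0.002, -1.0, -0.002], [0.003, 0.002, -1.0]] F [-0.7  0.8 -0.3] w 1.0 gf 0.0
shift units [-0.0044 -0.0046  0.0827]
turn units [ 0.0007 -0.0016  0.001 ]
```

```bash
python3 -m creep '[[-0.002,-0.003,0.03,0,0,0],[0,0,0.03,0,0,0],[0,0,0.02,0,0,0],[0,0,0,0,0,0],[0,0,0,0,0,0],[0,0,0,0,0,0],[0,0,0,0,0,0],[0,0,0,0,0,0]]' >/dev/null; python3 st.py .5695 -.306 .0155
```

```text
t 24.65 [ 0.5692 -0.3061  0.0147] [[1.0, 0.002, 0.001], [0.002, -1.0, -0.0], [0.001, 0.0, -1.0]] F [-0.1  0.1 -0.5] w 1.0 gf 0.0
shift units [ 0.0007 -0.0003 -0.0019]
turn units [ 0.0002 -0.0003  0.001 ]
```

```bash
python3 -m creep '[[0,0,0,0,0,0],[0,0,0,0,0,0],[0,0,0,0,0,0],[0,0,0,0,0,0],[0,0,0,0,0,0],[0,0,0,0,0,0],[0,0,0,0,0,0],[0,0,0,0,0,0],[0,0,0,0,0,0],[0,0,0,0,0,0],[0,0,0,0,0,0],[0,0,0,0,0,0],[0,0,0,0,0,0],[0,0,0,0,0,0]]' 1 15 >/dev/null; python3 st.py .5695 -.306 .0155
```

```text
t 25.82 [ 0.5689 -0.3059  0.0143] [[1.0, 0.002, 0.0], [0.002, -1.0, -0.0], [0.0, 0.0, -1.0]] F [ 0.3 -0.1 -0.4] w 0.21 gf 15.0
shift units [ 0.0014  0.0002 -0.0029]
turn units [ 0.    -0.     0.001]
```

Knob gripped (19 mm). Lift and carry.

```bash
python3 -m creep '[[0,0,-0.05,0,0,0],[0,0,-0.07,0,0,0],[0,0,-0.08,0,0,0],[0,0,-0.09,0,0,0],[0,0,-0.09,0,0,0],[0,0,-0.08,0,0,0],[-0.022,-0.07,0,0,0,0],[-0.024,-0.079,0,0,0,0],[-0.024,-0.079,0,0,0,0],[-0.024,-0.079,0,0,0,0],[-0.024,-0.079,0,0,0,0],[-0.024,-0.079,0,0,0,0],[-0.024,-0.079,0,0,0,0],[-0.024,-0.079,0,0,0,0],[-0.024,-0.079,0,0,0,0],[-0.024,-0.079,0,0,0,0],[-0.024,-0.079,0,0,0,0],[0,0,0,0,0,0],[0,0,0,0,0,0],[0,0,0,0,0,0]]' >/dev/null; python3 -m creep '[[0,0,0,0,0,0],[0,0,0,0,0,0],[0,0,0,0,0,0]]'>/dev/null;  python3 st.py .464 .038 .1083
```

```text
t 27.73 [0.4636 0.0368 0.1982] [[1.0, 0.0, -0.0], [0.0, -1.0, -0.0], [-0.0, 0.0, -1.0]] F [ 0.7  0.1 -0.3] w 0.208 gf 15.0
shift units [ 0.001  -0.0031  0.2248]
turn units [0.0001 0.     0.0001]
```

```bash
python3 -m creep '[[0.001,-0.002,0.05,0,0,0],[0,0,0.06,0,0,0],[0,0,0.04,0,0,0],[0,0,0.02,0,0,0],[0,0,0,0,0,0],[0,0,0,0,0,0],[0,0,0,0,0,0],[0,0,0,0,0,0]]' >/dev/null; python3 st.py .464 .038 .1083
python3 - <<'E'
from h import *
d=shot('side'); u0,v0=proj(d,[.4645,.038,.11]).astype(int); print(u0,v0)
f=cv2.cvtColor(d['frame'],cv2.COLOR_RGB2BGR)
cv2.imwrite('pics/p6.png',cv2.resize(f[v0-30:v0+50,u0-50:u0+50],(750,600),interpolation=cv2.INTER_CUBIC))
E
```

```text
t 28.4 [0.4646 0.0387 0.1313] [[1.0, 0.002, 0.002], [0.002, -1.0, 0.0], [0.002, -0.0, -1.0]] F [ 0.  -0.3 -0.1] w 0.207 gf 15.0
shift units [-0.0016  0.0017  0.0576]
turn units [-0.0001 -0.0009  0.0009]
313 215
```

View pics/p6.png

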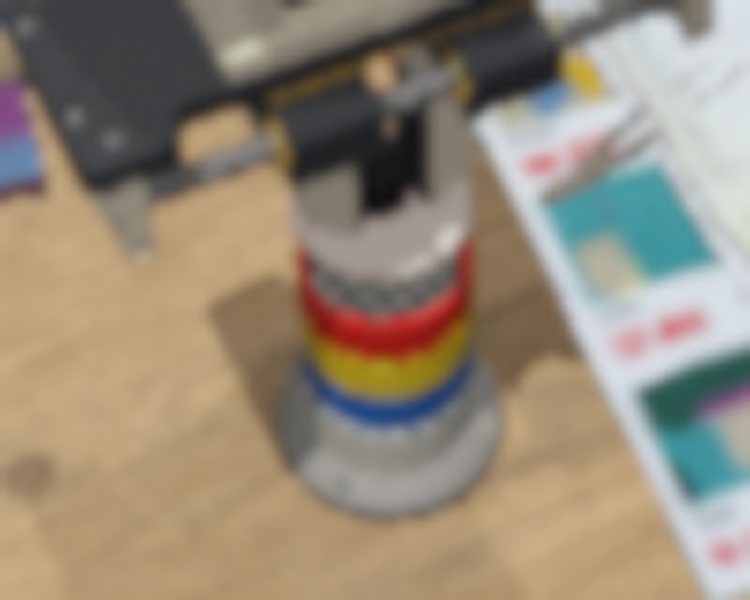

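The lid is level, at crop (385,215), directly over red's mouth at (385,290). Insert.

```bash
python3 -m creep '[[-0.001,0.001,0.01,0,0,0],[0,0,0.01,0,0,0],[0,0,0.01,0,0,0],[0,0,0.01,0,0,0],[0,0,0.007,0,0,0],[0,0,0.006,0,0,0],[0,0,0.004,0,0,0],[0,0,0.002,0,0,0],[0,0,0,0,0,0],[0,0,0,0,0,0]]' >/dev/null; python3 st.py .464 .038 .1083
```

```text
t 29.28 [0.4637 0.0383 0.1076] [[1.0, 0.002, 0.001], [0.002, -1.0, -0.0], [0.001, 0.0, -1.0]] F [-4.6 -1.8 14.8] w 0.208 gf 15.0
shift units [ 0.0008  0.0006 -0.0018]
turn units [ 0.     -0.0004  0.001 ]
```

```bash
python3 -m creep '[[0,0,0,0,0,0],[0,0,0,0,0,0],[0,0,0,0,0,0],[0,0,0,0,0,0],[0,0,0,0,0,0],[0,0,0,0,0,0],[0,0,0,0,0,0],[0,0,-0.04,0,0,0],[0,0,-0.08,0,0,0],[0,0,-0.09,0,0,0],[0,0,-0.06,0,0,0],[0,0.07,0,0,0,0],[0,0.08,0,0,0,0],[0,0.08,0,0,0,0],[0,0.08,0,0,0,0],[0,0.08,0,0,0,0],[0,0.08,0,0,0,0],[0,0,0,0,0,0],[0,0,0,0,0,0],[0,0,0,0,0,0]]' -1 >/dev/null;  python3 st.py
python3 - <<'E'
from h import *
d=shot('top'); u=proj(d,[.4645,.038,.103]); e=shot('side'); v=proj(e,[.4645,.038,.103]); print(u,v)
for d_,n,p in((d,'top',u),(e,'side',v)):
    H=cv2.cvtColor(d_['frame'],cv2.COLOR_RGB2HSV); w=cv2.inRange(H,(0,0,150),(180,60,255)); b,a,h=blob(d_,w,p,13); print('lid',n,b,a,onz(d_,*b,.103).round(4))
    k=cv2.inRange(H,(0,0,0),(180,255,110)); b,a,h=blob(d_,k,proj(d_,[.4645,.038,.116]),7); print('knob',b,a,onz(d_,*b,.116).round(4))
f=lambda d,u:cv2.resize(cv2.cvtColor(d['frame'],cv2.COLOR_RGB2BGR)[int(u[1])-30:int(u[1])+50,int(u[0])-40:int(u[0])+40],(400,400),interpolation=cv2.INTER_CUBIC)
cv2.imwrite('pics/p7.png',np.hstack([f(d,u),f(e,v)]))
sieve('green',[(245,208),(243,255)],.016)
E
```

```text
t 30.95 [ 0.4637 -0.1492  0.2146] [[1.0, 0.002, -0.0], [0.002, -1.0, 0.001], [-0.0, -0.001, -1.0]] F [ 0.  -0.3 -0.1] w 1.002 gf 0.0
turn units [-0.0002  0.0001  0.001 ]
[303.69265598 213.57445522] [313.59144562 217.38411778]
lid top [303.24878908 214.43020696] 378.5 [0.4622 0.0392 0.103 ]
knob [303.18518519 213.0617284 ] 13.5 [0.4639 0.0386 0.116 ]
lid side [313.78062313 217.83183952] 390.5 [0.4632 0.0381 0.103 ]
knob [313.97069597 214.52747253] 45.5 [0.4628 0.0375 0.116 ]
green top [245.  207.7] [0.4956 0.21   0.016 ] eqdiam 0.0525
green side [243.2 254.7] [0.4949 0.2096 0.016 ] eqdiam 0.0547
```

View pics/p7.png

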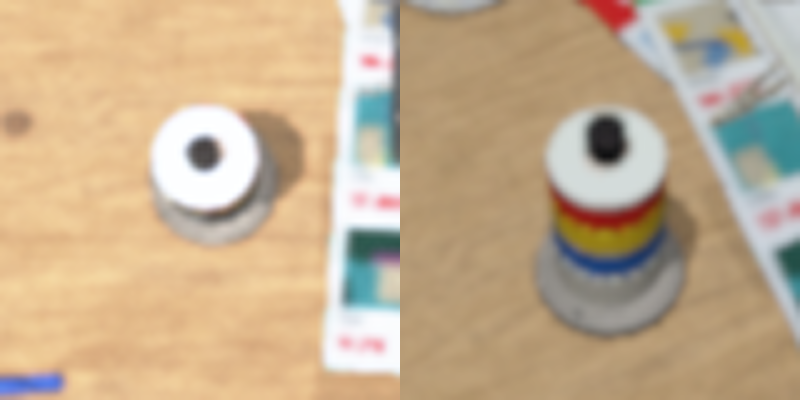

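The column is straight, with the lid flat and centred on red within about 2 mm. Green has not moved and the arm is clear, so I'm handing in.

```bash
python3 -c "
from cell import arm
print(arm.sign_off())"
```

```text
the job is handed in; nothing more can be done
None
```

The sieve column stands on the pan (blue, yellow, red, lid); camera checks showed each piece level and centred to about 2 mm and green unmoved, and I handed in at about 31 s, with no verdict returned.

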